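# Crack open the filter line's valve by one hole

## Task

The butterfly valve on the irrigation line with the tall black filter canister is shut and needs to be cracked open by one hole. Hook a fingertip under the pull ring of its spring index pin (do not pinch the ring or force anything), lift the pin out of the plate, swing the lever one hole to the right (towards open), and let the pin down so that it drops fully home in that next hole; then draw clear. Leave the pressure-gauge line's valve locked as it is, and do not move the other things on the bench.

Things in the scene. Friction and masses are not known exactly. Their poses are not given: they have to be found in the camera images.
- filter_line: irrigation line fixed to the bench: 63 mm grey pipe along its y, 400 mm long, 101 mm high, butterfly valve in the middle, upright black filter canister (90 mm thick, 290 mm high) 100 mm from the valve at its +y (robot's left of the valve). Origin on the bench under the valve's stem; its x points away from the robot. Place and yaw (to 0.2 rad) vary; it stands left or right of the gauge line
- filter_hub (a point): on the valve's upright stem, about which the lever swings, level with the top of the quarter-round steel hole plate, 160 mm above the bench. Its 7 holes (14 mm) lie 150 mm from the stem, 15 degrees (39 mm) apart: the first (shut) towards the robot at the line's -x, the last (open) at its -y. Lever: flat bar 30 mm wide, 166 to 172 mm high, with a rubber grip 168 to 230 mm from the stem
- filter_ring (a point): centre of the index pin's pull ring, 150 mm from the stem; 245 mm above the bench with the pin home. Steel ring welded upright on the pin: 60 mm inside, 74 mm outside, 7 mm wire. One looks through it along the lever: its x is level, along the lever to the stem; z up. Below it is a 22 mm plunger barrel (top at 202 mm); free otherwise down to the lever at 172 mm, and open above and towards the robot
- filter_pin (a joint): lift of the index pin, m: 0 = home in a hole, 0.020 = upper stop. 10 mm round-nosed pin on the lever; its spring pulls it down with 7 N when home, 13 N at the top. Clear of the plate above 0.0115. Let down between holes it rides on the plate at 0.011 until the lever brings it over a hole, where it drops in; play there about 2 mm either side (0.015 rad). Ring and pin only move up, down and with the lever
- filter_lever (a joint): swing of the lever about the stem, rad: 0 = shut, the first hole, where it starts and has its stop; grows as it opens, anticlockwise from above, so that the ring goes to the robot's right. 0.262 = the next hole, 0.524 the one after. It stays where it is left; about 4 N at the ring swings it once the pin is out
- filter_ring_far: the far face of that ring's wire, which looks to the stem (origin on the pin's axis at bench height, axes as filter_ring): pressed by a finger only when the ring is pinched between its two faces
- filter_ring_left: the outer side of that ring's wire on the robot's left; pressed together with the right one only when the ring is gripped across its width
- filter_ring_right: the outer side of that ring's wire on the robot's right
- gauge_line: a second line with the same pipe, valve, hole plate, lever and ring, but with a round dial pressure gauge (68 mm, top 219 mm high) instead of the filter. Origin and axes as filter_line. Its lever is locked in the third hole, 30 degrees open. Leave alone
- gauge_ring (a point): centre of the pull ring of the gauge line's index pin. Leave alone
- gauge_lever (a joint): swing of the gauge line's lever from where it stands locked at the start, rad. Leave alone
- gauge_pin (a joint): lift of the gauge line's index pin, m; 0 = home. Leave alone
- bowl: shallow open clear plastic bowl, 140 mm across the rim, 65 mm high; origin under its centre. Loose; leave alone
- dibber: wooden dibbing stick lying flat, 12 mm thick, 200 mm long along its own x; origin on the bench under its middle. Loose; leave alone
- pot: small terracotta flower pot (closed solid), 90 mm across, 78 mm high; origin under its centre. Loose; leave alone
- coupling: grey plastic pipe coupling standing on end, 76 mm across, 60 mm high; origin under its centre. Loose; leave alone
- jar: seed jar with a steel lid, 68 mm across, 85 mm high; origin under its centre. Loose; leave alone
- wrench: steel wrench lying flat, 200 mm long along its own x; origin on the bench under its middle. Loose; leave alone
- flask: white drinking flask, 66 mm across, 190 mm high; origin under its centre. Loose; leave alone

How it is judged:
On the way, in this order (a step that is already met when the one before it is completed fails the run):
1. the filter line's index pin is lifted clear of the plate with the lever still at the shut hole (value of joint filter_pin above 0.0112 m and value of joint filter_lever below 0.13 rad), for 0.1 s.
2. the pin is home in the next hole (value of joint filter_pin below 0.002 m and value of joint filter_lever between 0.23 and 0.294 rad), for 0.2 s.
At the end, for the whole second after the job is handed in: The filter line's lever stands at rest in the next hole (0.262 rad, within 0.032) with its index pin home (within 2 mm); the gauge line's lever is still locked in its own hole (within 0.03 rad) (all of step 2 and velocity of joint filter_lever below 0.05 rad/s and value of joint gauge_pin below 0.002 m and value of joint gauge_lever between -0.03 and 0.03 rad); the robot touches nothing.
It fails at once if the ring is pinched between its faces or across its width, instead of being hooked (contact force between the fingers and filter_ring_far above 3 N or (contact force between the fingers and filter_ring_left above 1.5 N and contact force between the fingers and filter_ring_right above 1.5 N)).
It fails at once if the fingers wrench the filter line with over 45 N (contact force between the fingers and filter_line above 45 N).
It fails at once if the gauge line's pin or lever is moved (value of joint gauge_pin above 0.006 m or value of joint gauge_lever above 0.05 rad or value of joint gauge_lever below -0.05 rad).
It fails at once if one of the loose things is pushed, lifted or carried more than 20 mm (distance of any of bowl, dibber, pot, coupling, jar, wrench, flask from where it was at the start of the episode above 0.02 m).
It also fails if it takes over 45 s, if anything falls off the work surface, if the arm or the gripper's body presses on something with over 40 N, if the wrist force passes 120 N, or if a joint passes its speed limit or range.

## Robot

A 6-joint arm with a two-finger parallel gripper is mounted at the origin on the work surface. World frame = base frame: x ahead of the robot, y to its left, z up, the work surface at z = 0. Lengths are in m, angles in rad, forces in N, time in s.
With the tool pointing down it reaches from about 0.375 to 0.9 m from the base axis. Payload 3.1 kg.
Tool frame: the origin (TCP) lies at the very end of the fingers, on their centre line; the grasp point (between the pads) lies 19 mm behind it (hold_point_z is the distance from the TCP to the grasp point, in m); x points along the fingers, y is the direction in which the jaws open and shut, and the axes are right-handed (so a half turn about x gives the same grasp; the last joint's range is limited). The gripper opens to 87 mm and grips with 3 to 60 N. Pads are 19 mm wide; open, the fingers measure 117 mm over their backs; the gripper's body (75 mm by 190 mm) begins 51 mm behind the grasp point.
Start: joints at [0.929, 0.527, 1.433, -0, 1.181, -0.178], TCP at [0.279, 0.559, 0.223] pointing down, gripper open.
Joint ranges: [-3.08, 3.08], [-0.75, 2.2], [0.22, 2.44], [-1.43, 4.57], [0, 2.65], [-2.85, 2.85]. Speed limits (rad/s): [2.79, 2.79, 3.14, 3.14, 3.14, 3.14].

## Interface

Orientations are given as a unit quaternion [x, y, z, w].
In Python, from rig import * gives the robot as it stands.
- The arm moves only by the tool send_rows, never from a script. Its argument "steps" is a list that holds one entry, the list of rows, each a list of 6 numbers: the shift along the tool's x, y, z in cm, then the turn, a rotation vector about the tool's x, y, z in units of 6 degrees (1.0 is 6 degrees). In form: [[[x, y, z, wx, wy, wz], ...]]. A call has 1 to 8 rows; each row shifts and turns the pose as measured when the row begins, along the tool's axes as they then stand; what a row does not reach is not made up. A row lasts 1/12 s, in which the tool goes at most 41.7 mm and 7.16 degrees, less where a joint would pass 70% of its speed; a pose out of reach is approached as far as the arm can. A call is refused whole if a number of a shift passes 4.17 or a number of a turn 1, either way. A call with a gripper value outside its range is refused whole. "gripper" is the closure, from 0 (fully open) to 1 (shut), set as the call begins (left out, the last holds). The fingers move at their own pace and stop on an object; "force" is the grip in N (left out, the last holds). Time passes only in rows, so rows that do not move let the fingers close. It gives the time, the measured TCP pose, the force and the opening at its end, in the units of the state.
- get_obs(): the state, without advancing time (a new reading comes with each control period).
- camera(name): name is "scene" or "side" or "wrist"; returns (picture, depth): 384x512x3 uint8, red, green, blue; 384x512 float32, m along the optical axis (not along the pixel's ray), 0 where there is no reading.
- camera_params(name): a dict with "intrinsics" (3x3 intrinsics, pixels), "position" and "attitude" of the camera in the world; the wrist camera has in their place "T_tool_cam" (4x4, takes a point from camera to tool coordinates, whose origin is the TCP and whose axes are the tool frame's). Camera axes: x right, y down, z forward; pixel columns grow to the right and rows downward; lengths in m; the calibration is good to about 2 mm. A picture is of the moment at which its call begins: read the wrist's pose just before it. camera_params takes no time and is no camera call.
- hand_in(): hands the job in, once; it reports no verdict.
The state is a dict: "time": time; "q": joint angles; "joint_velocities": joint speeds; "joint_torque": joint torques, N m; "position": TCP position; "tool_rot": TCP orientation; "ft_force": force on the tool from outside, world axes, zero at the start; "moment": the same for the moment, N m; "grip_width": finger opening in m.
Only numpy, scipy, OpenCV 4.12 (cv2) and the standard library are available. Lean on these libraries where they do the work, as an engineer would, in place of code of your own. Each camera call takes 0.05 s, during which the arm holds its last target.

## Working session

There is one attempt and no reset: what is moved stays moved. The work goes in short steps, Python scripts to look and compute and a tool call to move; the robot and the scene stay as the last step left them, time stands still between calls to the robot, and variables do not carry over. Pictures are saved under pics/ and viewed, and the job is handed in when it is done.

Besides the shell and the picture viewer there is one more tool, called after "Call:" by a JSON object that holds its "name" and its "arguments". send_rows: Moves the arm, as the interface text tells. Its arguments: {"type":"object","properties":{"steps":{"type":"array"},"gripper":{"type":"number"},"force":{"type":"number"}},"required":["steps"]}

```bash
ls; mkdir -p pics
python3 - <<'E'
from rig import *
import cv2
o=get_obs();print(o)
for n in ["scene","side","wrist"]:
    p,d=camera(n);cv2.imwrite(f"pics/{n}0.png",p[:,:,::-1]);
    import numpy as np
    np.save(f"pics/{n}0d.npy",d);np.save(f"pics/{n}0.npy",p)
    print(n,camera_params(n))
E
```

```text
pics
{'time': 0.0, 'q': array([ 9.29479660e-01,  5.28461310e-01,  1.43391222e+00, -1.15759177e-05,
        1.18141406e+00, -1.78505813e-01]), 'joint_velocities': array([-0.00125403, -0.00103103, -0.0018571 , -0.00045851,  0.00117449,
        0.00054298]), 'joint_torque': array([ 6.09532599e-04, -4.40040600e+01, -1.76594442e+01,  6.33005239e-02,
        5.83419052e-02, -1.68574493e-04]), 'position': array([0.27856763, 0.55865414, 0.22157148]), 'tool_rot': array([ 0.16145705,  0.68856461, -0.16288354,  0.68795302]), 'ft_force': array([ 0.18941309, -0.5730781 ,  0.207318  ]), 'moment': array([ 0.00243167,  0.02378526, -0.0271317 ]), 'grip_width': 0.087074677043451}
scene {'intrinsics': array([[402.86655139,   0.        , 247.41585071],
       [  0.        , 402.86655139, 190.72358981],
       [  0.        ,   0.        ,   1.        ]]), 'position': array([ 0.46858872, -0.43564697,  1.21398561]), 'attitude': array([ 0.97963762, -0.13655953,  0.02448434, -0.14512802])}
side {'intrinsics': array([[442.1038143 ,   0.        , 254.37575758],
       [  0.        , 442.1038143 , 189.75769064],
       [  0.        ,   0.        ,   1.        ]]), 'position': array([-0.15710842, -0.89007798,  0.78687259]), 'attitude': array([ 0.81279002, -0.30852008,  0.18081458, -0.45988457])}
wrist {'intrinsics': array([[340.39001477,   0.        , 252.17156813],
       [  0.        , 340.39001477, 196.41279332],
       [  0.        ,   0.        ,   1.        ]]), 'T_tool_cam': array([[ 1.03823156e-03, -2.62600147e-01,  9.64904184e-01,
        -1.62467363e-01],
       [ 9.99999180e-01, -4.50630949e-04, -1.19863349e-03,
         1.57471847e-04],
       [ 7.49577018e-04,  9.64904638e-01,  2.62599464e-01,
        -7.08958516e-02],
       [ 0.00000000e+00,  0.00000000e+00,  0.00000000e+00,
         1.00000000e+00]])}
```

View pics/scene0.png

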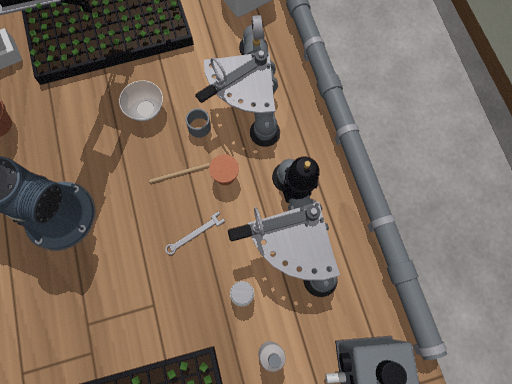

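View pics/side0.png

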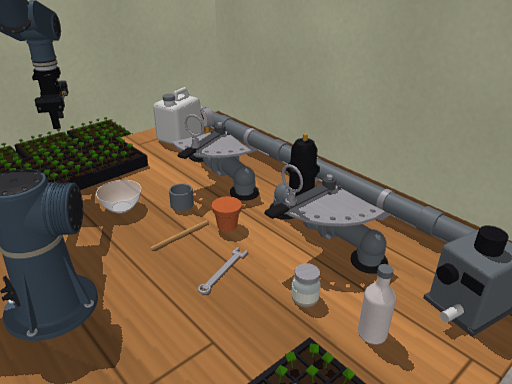

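View pics/wrist0.png

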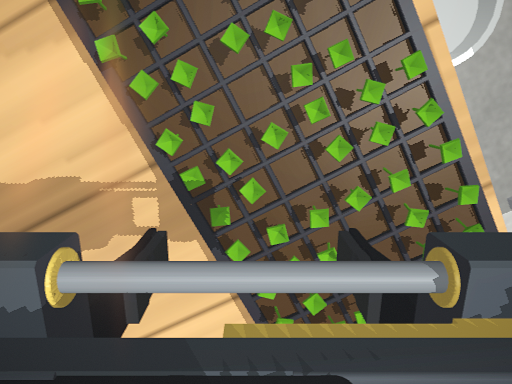

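The filter line is the right-hand one: its canister is at (303,172) in scene, its ring near (258,220) in scene and (291,178) in side. Next I'll measure these.

```bash
cat > h.py <<'E'
from rig import *
import numpy as np,cv2
from scipy.spatial.transform import Rotation as R
def ptsfrom(name,d):
    c=camera_params(name);K=c["intrinsics"]
    v,u=np.mgrid[:384,:512]
    P=np.stack([(u-K[0,2])/K[0,0]*d,(v-K[1,2])/K[1,1]*d,d],-1)
    if name=="wrist":
        o=get_obs();T=c["T_tool_cam"];P=P@T[:3,:3].T+T[:3,3]
        return P@R.from_quat(o["tool_rot"]).as_matrix().T+o["position"]
    return P@R.from_quat(c["attitude"]).as_matrix().T+c["position"]
E
python3 - <<'E'
from h import *
for n,(x0,x1,y0,y1) in dict(scene=(220,350,150,300),side=(250,400,130,260)).items():
    p=np.load(f"pics/{n}0.npy");cv2.imwrite(f"pics/{n}0z.png",cv2.resize(p[y0:y1,x0:x1,::-1],None,fx=4.5 if n=="side" else 4,fy=4.5 if n=="side" else 4,interpolation=cv2.INTER_CUBIC))
P=ptsfrom("scene",np.load("pics/scene0d.npy"))
for uv in [(314,212),(258,222),(258,210),(258,230),(240,232),(305,165),(300,250),(200,350)]: print(uv,P[uv[1],uv[0]].round(3))
Q=ptsfrom("side",np.load("pics/side0d.npy"))
for n,X in(("scene",P),("side",Q)):
    m=(X[...,2]>.212)&(X[...,2]<.30)
    m&=(X[...,0]>.3)&(X[...,1]<.1)&(X[...,1]>-.6)
    k,l,s,c=cv2.connectedComponentsWithStats(m.astype(np.uint8))
    for i in range(1,k):
        if s[i,4]>8: print(n,s[i],X[l==i].mean(0).round(3),X[l==i].min(0).round(3),X[l==i].max(0).round(3))
E
```

```text
(314, 212) [ 0.712 -0.244  0.2  ]
(258, 222) [ 0.563 -0.233  0.218]
(258, 210) [ 0.594 -0.153  0.001]
(258, 230) [ 0.56  -0.247  0.186]
(240, 232) [ 0.514 -0.238  0.177]
(305, 165) [ 0.707 -0.142  0.288]
(300, 250) [ 0.653 -0.323  0.16 ]
(200, 350) [ 0.328 -0.495  0.044]
scene [289 156  31  32 744] [ 0.706 -0.148  0.258] [ 0.676 -0.177  0.212] [ 0.751 -0.104  0.294]
scene [254 207  10  29 139] [ 0.561 -0.239  0.255] [ 0.558 -0.274  0.214] [ 0.566 -0.204  0.285]
side [461  43  51  28 928] [ 2.159 -0.022  0.256] [ 2.13  -0.15   0.212] [2.177 0.1   0.3  ]
side [291 133  27  33 647] [ 0.697 -0.154  0.248] [ 0.674 -0.179  0.212] [ 0.738 -0.111  0.293]
side [282 164  21  28 194] [ 0.56  -0.24   0.249] [ 0.555 -0.276  0.212] [ 0.566 -0.203  0.285]
```

View pics/side0z.png

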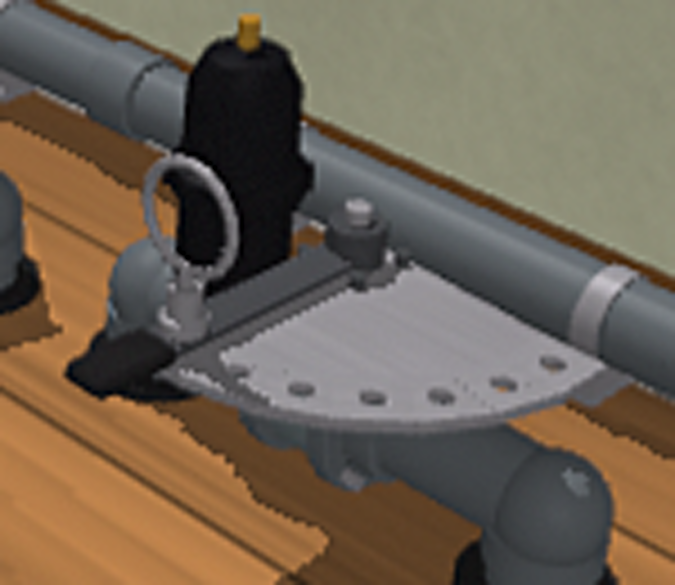

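View pics/scene0z.png

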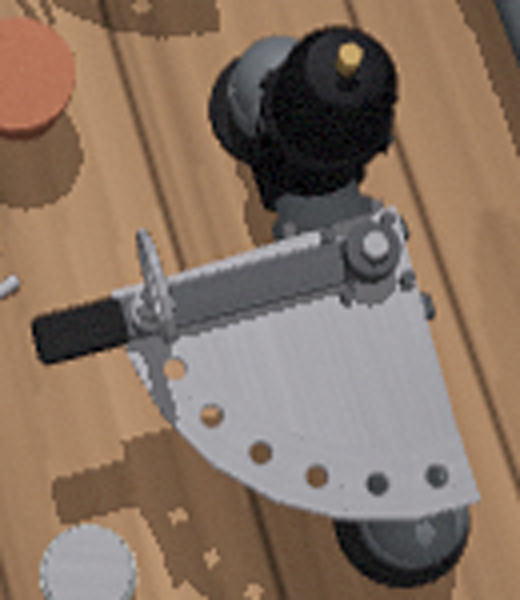

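Run:
```python
from h import *
o=[]
for n in("scene","side"):
    X=ptsfrom(n,np.load(f"pics/{n}0d.npy"))
    m=(X[...,2]>.20)&(X[...,2]<.30)&(abs(X[...,0]-.561)<.012)&(abs(X[...,1]+.239)<.05)
    r=X[m]; print(n,r.shape)
    A=np.c_[r[:,1],np.ones(len(r))]; print("ring plane x=a*y+b",np.linalg.lstsq(A,r[:,0],rcond=None)[0])
    B=np.c_[2*r[:,1:],np.ones(len(r))];s=np.linalg.lstsq(B,(r[:,1:]**2).sum(1),rcond=None)[0];print("circ",s[:2],np.sqrt(s[2]+(s[:2]**2).sum()))
    g=(X[...,2]>.03)&(X[...,0]>.4)&(X[...,0]<.57)&(abs(X[...,1]+.24)<.06)&(X[...,2]>.16)&(X[...,2]<.19)
    r=X[g];print("grip",r.min(0),r.max(0)); 
    xs=r[:,0]
    for a in np.arange(.48,.56,.02):
        k=abs(xs-a)<.004
        if k.any(): print(a,r[k][:,1].mean().round(4),r[k][:,1].min().round(4),r[k][:,1].max().round(4),r[k][:,2].max().round(4))
    c=(X[...,2]>.17)&(X[...,2]<.215)&(abs(X[...,0]-.71)<.03)&(abs(X[...,1]+.245)<.04);print("stem",X[c].mean(0),X[c].min(0),X[c].max(0))
```

```text
scene (161, 3)
ring plane x=a*y+b [0.0064604  0.56229228]
circ [-0.23830058  0.24587528] 0.03520458272984142
grip [ 0.48234224 -0.29982191  0.16000364] [ 0.56913992 -0.21455955  0.18919803]
0.48 -0.2382 -0.2495 -0.2281 0.1753
0.5 -0.2374 -0.253 -0.2197 0.1819
0.52 -0.238 -0.2532 -0.222 0.1812
0.54 -0.2418 -0.2763 -0.2172 0.1831
0.56 -0.2681 -0.2978 -0.2155 0.1892
stem [ 0.70466772 -0.2417094   0.1852549 ] [ 0.68013994 -0.26473791  0.17004618] [ 0.73652228 -0.21634069  0.20328002]
side (233, 3)
ring plane x=a*y+b [0.01528805 0.56365421]
circ [-0.23870337  0.24450504] 0.03479025183967337
grip [ 0.48122963 -0.29983665  0.16003824] [ 0.56995491 -0.21978598  0.18924491]
0.48 -0.2393 -0.2511 -0.2259 0.1792
0.5 -0.2409 -0.254 -0.2204 0.1809
0.52 -0.2423 -0.254 -0.2216 0.181
0.54 -0.2519 -0.276 -0.2278 0.1793
0.56 -0.264 -0.2988 -0.2248 0.1873
stem [ 0.70183173 -0.24475794  0.18434096] [ 0.68006449 -0.26405752  0.17004021] [ 0.73053961 -0.21884291  0.20320563]
```

Run:
```python
from h import *
import rig; print([x for x in dir(rig) if not x.startswith('__')])
o=get_obs();print(R.from_quat(o["tool_rot"]).as_matrix().round(3))
for n in["scene","side"]:
    X=ptsfrom(n,np.load(f"pics/{n}0d.npy"))
    for nm,b in dict(gring=(.4,.7,-.05,.4),).items():
        m=(X[...,2]>.212)&(X[...,2]<.30)&(X[...,0]>b[0])&(X[...,0]<b[1])&(X[...,1]>b[2])&(X[...,1]<b[3])
        print(n,nm,X[m].mean(0),X[m].min(0),X[m].max(0))
```

```text
['Unreachable', 'camera', 'camera_params', 'get_obs', 'hand_in', 'hold_point_z']
[[-0.001  0.446  0.895]
 [-0.001  0.895 -0.446]
 [-1.    -0.002 -0.   ]]
scene gring [0.57569854 0.20177564 0.2498878 ] [0.56072586 0.16848904 0.21241709] [0.59009885 0.23663304 0.28547709]
side gring [0.57485537 0.20192857 0.24861098] [0.55838743 0.16866632 0.21361544] [0.5893813  0.24050471 0.28558204]
```

Call:
{"name": "send_rows", "arguments": {"steps": [[[-2.5, 0, 0, 1, 0, 0], [-2.5, 0, 0, 1, 0, 0], [-2.5, 0, 0, 1, 0, 0], [-2.5, 0, 0, 1, 0, 0], [-2.5, 0, 0, 1, 0, 0], [-2.5, 0, 0, 1, 0, 0], [-2.5, 0, 0, 1, 0, 0], [-2.5, 0, 0, 1, 0, 0]]], "gripper": 1, "force": 20}}

```text
time: 0.82
position: [0.276, 0.555, 0.4177]
tool_rot: [0.428, 0.554, -0.45, 0.555]
ft_force: [0.5, 0.0, 0.0]
grip_width: 0.0417
```

Call:
{"name": "send_rows", "arguments": {"steps": [[[0, 0, 0, 1, 0, 0], [0, 0, 0, 1, 0, 0], [0, 0, 0, 1, 0, 0], [0, 0, 0, 1, 0, 0], [0, 0, 0, 1, 0, 0], [0, 0, 0, 1, 0, 0], [0, 0, 0, 1, 0, 0], [0, 0, 0, 1, 0, 0]]]}}

```text
time: 1.48
position: [0.2767, 0.5563, 0.4246]
tool_rot: [-0.628, -0.311, 0.639, -0.317]
ft_force: [-0.7, 0.1, -0.2]
grip_width: 0.0009
```

Call:
{"name": "send_rows", "arguments": {"steps": [[[0, 0, 0, 1, 0, 0], [0, 0, 0, 1, 0, 0], [0, 0, 0, 1, 0, 0], [0, 0, 0, 1, 0, 0], [0, 0, 0, 1, 0, 0], [0, 0, 0, 1, 0, 0], [0, 0, 0, 1, 0, 0], [0, 0, 0, 1, 0, 0]]]}}

```text
time: 2.15
position: [0.2753, 0.5545, 0.4201]
tool_rot: [-0.701, -0.006, 0.713, -0.022]
ft_force: [0.5, 0.6, -0.5]
grip_width: 0.0004
```

```bash
cat > st.py <<'E'
from h import *
o=get_obs();print(o["time"],o["position"].round(4),o["q"].round(3),"F",o["ft_force"].round(1),o["grip_width"].round(4));M=R.from_quat(o["tool_rot"]).as_matrix();print(M.round(3))
E
python3 st.py
```

```text
Traceback (most recent call last):
  File "st.py", line 2, in <module>
    o=get_obs();print(o["time"],o["position"].round(4),o["q"].round(3),"F",o["ft_force"].round(1),o["grip_width"].round(4));M=R.from_quat(o["tool_rot"]).as_matrix();print(M.round(3))
                                                                                                  ^^^^^^^^^^^^^^^^^^^^^
AttributeError: 'float' object has no attribute 'round'
```

Call:
{"name": "send_rows", "arguments": {"steps": [[[0, 4, -1.8, 0, 0, 0], [0, 4, -1.8, 0, 0, 0], [0, 4, -1.8, 0, 0, 0], [0, 4, -1.8, 0, 0, 0], [0, 4, -1.8, 0, 0, 0], [0, 4, -1.8, 0, 0, 0], [0, 4, -1.8, 0, 0, 0], [0, 4, -1.8, 0, 0, 0]]]}}

```text
time: 2.82
position: [0.4213, 0.2558, 0.4185]
tool_rot: [-0.698, -0.01, 0.716, -0.027]
ft_force: [0.7, 0.2, 0.0]
grip_width: 0.0002
```

Call:
{"name": "send_rows", "arguments": {"steps": [[[0, 4, -1, 0, 0, 0], [0, 4, -1, 0, 0, 0], [0, 4, 0, 0, 0, 0], [0, 4, 0, 0, 0, 0], [0, 4, 0, 0, 0, 0], [0, 4, 0, 0, 0, 0], [0, 4, 0, 0, 0, 0], [0, 4, 0, 0, 0, 0]]]}}

```text
time: 3.48
position: [0.4573, -0.0735, 0.4232]
tool_rot: [-0.697, -0.01, 0.716, -0.027]
ft_force: [1.3, 0.3, -0.7]
grip_width: 0.0004
```

```bash
sed -i 's/o\["grip_width"\].round(4)/round(o["grip_width"],4)/' st.py
python3 st.py
```

```text
3.4833 [ 0.4573 -0.0735  0.4232] [-0.38   0.119  1.491 -0.032  1.547  1.14 ] F [ 1.3  0.3 -0.7] 0.0004
[[-0.026  0.053 -0.998]
 [-0.024 -0.998 -0.052]
 [-0.999  0.023  0.028]]
```

Call:
{"name": "send_rows", "arguments": {"steps": [[[0, 4, 0, 0, 0.8, 0], [0, 4, 0, 0, 0.8, 0], [0, 4, 0, 0, 0.8, 0], [0, 4, 0, 0, 0.8, 0], [0, 0, 0, 0, 1, 0], [0, 0, 0, 0, 1, 0], [0, 0, 0, 0, 1, 0], [0, 0, 0, 0, 1, 0]]]}}

```text
time: 4.15
position: [0.4676, -0.253, 0.4295]
tool_rot: [0.919, 0.01, -0.393, 0.026]
ft_force: [-0.4, 0.5, -0.8]
grip_width: 0.0005
```

```bash
python3 st.py
```

```text
4.15 [ 0.4676 -0.253   0.4295] [-1.09  -0.011  1.844  0.783  1.049  0.11 ] F [-0.4  0.5 -0.8] 0.0005
[[ 0.691  0.038 -0.722]
 [-0.002 -0.998 -0.056]
 [-0.723  0.04  -0.69 ]]
```

Call:
{"name": "send_rows", "arguments": {"steps": [[[0, -0.5, 0, 0.3, 0.9, 0], [0, -0.5, 0, 0.3, 0.9, 0], [0, -0.5, 0, 0, 0.9, 0], [0, 0, 0, 0, 0, 0]]]}}

```text
time: 4.48
position: [0.4637, -0.2379, 0.4269]
tool_rot: [0.967, -0.006, -0.254, -0.007]
ft_force: [-0.9, 0.5, -1.4]
grip_width: 0.0003
```

```bash
cat >> st.py <<'E'
import sys
if len(sys.argv)>3:
    t=np.array([float(a) for a in sys.argv[1:4]]);d=M.T@(t-o["position"])*100;print("tool delta cm",d.round(2))
    th=np.radians(30);X=np.array([np.cos(th),0,-np.sin(th)]);
    if len(sys.argv)>4: 
        y=float(sys.argv[4]); X=np.array([np.cos(th)*np.cos(y),np.cos(th)*np.sin(y),-np.sin(th)])
    Y=np.cross([0,0,-1],X);Y/=np.linalg.norm(Y);D=np.c_[X,Y,np.cross(X,Y)]
    print("turn units",(R.from_matrix(M.T@D).as_rotvec(degrees=True)/6).round(2))
E
python3 st.py .518 -.2385 .272
```

```text
4.4833 [ 0.4637 -0.2379  0.4269] [-1.243 -0.008  2.07   1.224  1.064 -0.299] F [-0.9  0.5 -1.4] 0.0003
[[ 0.871 -0.015 -0.491]
 [-0.007 -1.     0.017]
 [-0.491 -0.011 -0.871]]
tool delta cm [12.33  0.16 10.83]
turn units [-0.16 -0.1  -0.07]
```

Call:
{"name": "send_rows", "arguments": {"steps": [[[2.5, 0, 2.2, -0.1, -0.1, 0], [2.5, 0, 2.2, 0, 0, 0], [2.5, 0, 2.2, 0, 0, 0], [2.5, 0, 2.2, 0, 0, 0], [2.3, 0.1, 2, 0, 0, 0], [0, 0, 0, 0, 0, 0]]]}}

```text
time: 4.98
position: [0.521, -0.2472, 0.2696]
tool_rot: [0.965, -0.007, -0.262, 0.004]
ft_force: [-0.3, 0.6, 0.0]
grip_width: 0.0005
```

```bash
python3 st.py .518 -.2385 .272;python3 - <<'E'
from h import *
for n in ["side","wrist"]:
    p,d=camera(n); q=p[100:260,200:400] if n=="side" else p
    np.save(f"pics/{n}1d.npy",d)
    cv2.imwrite(f"pics/{n}1.png",cv2.resize(q[:,:,::-1],None,fx=4 if n=="side" else 1,fy=4 if n=="side" else 1,interpolation=cv2.INTER_CUBIC)[:600])
    if n=="wrist": wd=d;
E
```

```text
4.9833 [ 0.521  -0.2472  0.2696] [-1.074  0.395  2.191  1.695  0.858 -0.932] F [-0.3  0.6  0. ] 0.0005
[[ 0.862 -0.011 -0.506]
 [-0.016 -1.    -0.004]
 [-0.506  0.012 -0.863]]
tool delta cm [-0.39 -0.86 -0.06]
turn units [ 0.04  0.07 -0.15]
```

View pics/side1.png

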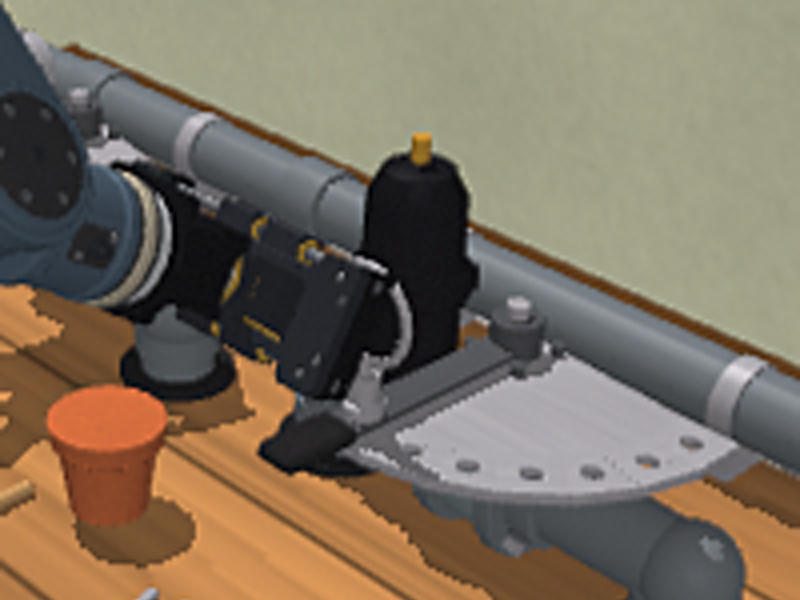

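View pics/wrist1.png

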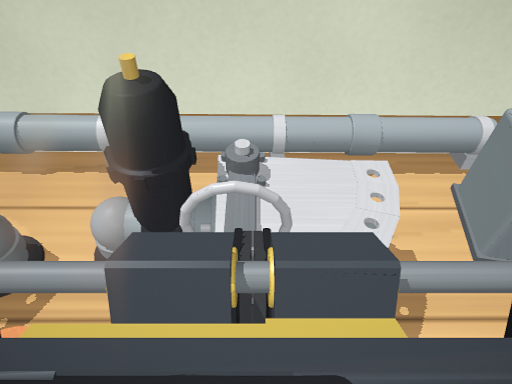

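Run:
```python
from h import *
o=get_obs();M=R.from_quat(o["tool_rot"]).as_matrix()
p,d=camera("scene");np.save("pics/scene1d.npy",d)
cv2.imwrite("pics/scene1.png",cv2.resize(p[180:300,200:340,::-1],None,fx=4,fy=4))
W=np.load("pics/wrist1d.npy")
for n in("scene","side","wrist"):
    X=ptsfrom(n,np.load(f"pics/{n}1d.npy"));T=(X-o["position"])@M
    for a in np.arange(-.11,.02,.01):
        m=(T[...,0]>a)&(T[...,0]<a+.01)&(abs(T[...,1])<.06)&(abs(T[...,2])<.04)
        if m.sum()>3: q=T[m]*1000;print(n,round(a,3),m.sum(),"y",q[:,1].min().round(),q[:,1].max().round(),"z",q[:,2].min().round(),q[:,2].max().round())
X=ptsfrom("wrist",W)
m=(X[...,2]>.22)&(X[...,2]<.30)&(abs(X[...,0]-.561)<.015)&(abs(X[...,1]+.239)<.05);r=X[m]
B=np.c_[2*r[:,1:],np.ones(len(r))];s=np.linalg.lstsq(B,(r[:,1:]**2).sum(1),rcond=None)[0];print("circ",len(r),r[:,0].mean(),s[:2],np.sqrt(s[2]+(s[:2]**2).sum()),r[:,2].max(),r[:,1].min(),r[:,1].max())
```

```text
scene -0.11 267 y -60.0 60.0 z -31.0 21.0
scene -0.1 225 y -48.0 50.0 z -40.0 23.0
scene -0.09 202 y -60.0 59.0 z -40.0 31.0
scene -0.08 64 y -31.0 36.0 z -40.0 18.0
scene -0.07 9 y -9.0 -5.0 z -15.0 -7.0
scene -0.06 38 y -14.0 16.0 z -14.0 -5.0
scene -0.05 60 y -13.0 16.0 z -15.0 9.0
scene -0.04 43 y -13.0 13.0 z -15.0 4.0
scene -0.03 34 y -10.0 11.0 z -17.0 7.0
scene -0.02 39 y -8.0 10.0 z -14.0 5.0
scene -0.01 33 y -8.0 9.0 z -16.0 9.0
side -0.11 137 y -24.0 60.0 z -23.0 28.0
side -0.1 239 y -33.0 49.0 z -35.0 40.0
side -0.09 199 y -59.0 47.0 z -36.0 40.0
side -0.08 58 y -30.0 36.0 z -36.0 39.0
wrist -0.11 13319 y -51.0 54.0 z -29.0 -25.0
wrist -0.1 21396 y -50.0 60.0 z -40.0 -21.0
wrist -0.09 11229 y -60.0 60.0 z -40.0 -16.0
wrist -0.08 1431 y -33.0 33.0 z -40.0 -9.0
wrist -0.07 69 y -5.0 5.0 z -13.0 -1.0
wrist -0.06 349 y -5.0 6.0 z -11.0 7.0
wrist -0.05 478 y -4.0 5.0 z -5.0 8.0
wrist -0.04 145 y -6.0 7.0 z -13.0 -11.0
wrist -0.03 351 y -7.0 9.0 z -13.0 -5.0
wrist -0.02 301 y -8.0 9.0 z -14.0 -10.0
wrist -0.01 249 y -8.0 10.0 z -14.0 -11.0
circ 1815 0.5595476289475526 [-0.23836204  0.25239605] 0.03248419419907414 0.2872258673206224 -0.2749398764662752 -0.20189211411222668
```

View pics/scene1.png

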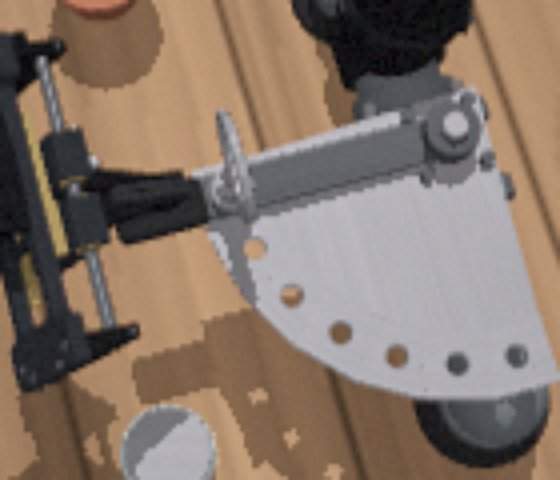

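Call:
{"name": "send_rows", "arguments": {"steps": [[[0, -0.9, -0.1, 0, 0, -0.1], [0, 0, 0, 0, 0, 0]]]}}

```text
time: 5.3
position: [0.522, -0.2384, 0.2824]
tool_rot: [0.967, -0.003, -0.255, 0.011]
ft_force: [-0.3, 0.8, -0.5]
grip_width: 0.0006
```

```bash
python3 st.py .586 -.2385 .231
```

```text
5.3 [ 0.522  -0.2384  0.2824] [-1.067  0.366  2.196  1.688  0.865 -0.92 ] F [-0.3  0.8 -0.5] 0.0006
[[ 0.87  -0.    -0.493]
 [-0.011 -1.    -0.019]
 [-0.493  0.022 -0.87 ]]
tool delta cm [ 8.1  -0.11  1.31]
turn units [ 0.18 -0.07 -0.11]
```

Call:
{"name": "send_rows", "arguments": {"steps": [[[0, 0, 1.3, 0.1, 0, -0.1], [0, 0, 0, 0, 0, 0]]]}}

```text
time: 5.47
position: [0.5159, -0.2385, 0.2766]
tool_rot: [0.968, 0.0, -0.252, 0.009]
ft_force: [-0.3, -0.6, -1.2]
grip_width: 0.0005
```

```bash
python3 st.py .586 -.2385 .231
```

```text
5.4667 [ 0.5159 -0.2385  0.2766] [-1.089  0.383  2.212  1.693  0.89  -0.957] F [-0.3 -0.6 -1.2] 0.0005
[[ 0.873  0.005 -0.488]
 [-0.004 -1.    -0.017]
 [-0.488  0.017 -0.873]]
tool delta cm [ 8.35 -0.05  0.56]
turn units [ 0.17 -0.13 -0.04]
```

Call:
{"name": "send_rows", "arguments": {"steps": [[[1.5, 0, 0.3, 0.1, 0, 0], [1.5, 0, 0.3, 0.1, 0, 0], [0, 0, 0, 0, 0, 0]]]}}

```text
time: 5.72
position: [0.5399, -0.2405, 0.2639]
tool_rot: [0.969, -0.006, -0.248, 0.003]
ft_force: [-0.0, 0.0, 0.8]
grip_width: 0.0002
```

```bash
python3 st.py .586 -.2385 .231
```

```text
5.7167 [ 0.5399 -0.2405  0.2639] [-1.029  0.435  2.187  1.786  0.867 -0.994] F [-0.   0.   0.8] 0.0002
[[ 0.877 -0.009 -0.481]
 [-0.012 -1.    -0.003]
 [-0.481  0.008 -0.877]]
tool delta cm [ 5.63 -0.27  0.67]
turn units [ 0.02 -0.21 -0.12]
```

Call:
{"name": "send_rows", "arguments": {"steps": [[[0.6, -0.2, 0.7, 0, -0.1, -0.1], [1.4, 0, 0, 0, 0, 0], [1.4, 0, 0, 0, 0, 0], [0, 0, 0, 0, 0, 0]]]}}

```text
time: 6.05
position: [0.5668, -0.239, 0.246]
tool_rot: [0.968, -0.001, -0.251, 0.005]
ft_force: [-0.3, -1.0, 0.1]
grip_width: 0.0005
```

```bash
python3 st.py .586 -.2385 .231
```

```text
6.05 [ 0.5668 -0.239   0.246 ] [-0.965  0.491  2.147  1.85   0.84  -1.024] F [-0.3 -1.   0.1] 0.0005
[[ 0.874  0.001 -0.486]
 [-0.004 -1.    -0.01 ]
 [-0.486  0.011 -0.874]]
tool delta cm [ 2.41 -0.06  0.38]
turn units [ 0.09 -0.15 -0.04]
```

Call:
{"name": "send_rows", "arguments": {"steps": [[[1.2, 0, 0.3, 0, -0.1, 0], [1.2, 0, 0, 0, 0, 0], [0, 0, 0, 0, 0, 0]]]}}

```text
time: 6.3
position: [0.587, -0.2394, 0.2325]
tool_rot: [0.967, -0.001, -0.256, 0.006]
ft_force: [0.6, 0.1, 0.2]
grip_width: 0.0002
```

```bash
python3 st.py .586 -.2385 .231
python3 - <<'E'
from h import *
im=[]
for n,(x,y) in dict(scene=(220,190),side=(240,130)).items():
    p,d=camera(n);np.save(f"pics/{n}2d.npy",d);im.append(cv2.resize(p[y:y+80,x:x+80,::-1],None,fx=4.8,fy=4.8,interpolation=cv2.INTER_CUBIC))
cv2.imwrite("pics/two2.png",np.hstack(im))
E
```

```text
6.3 [ 0.587  -0.2394  0.2325] [-0.918  0.528  2.113  1.894  0.81  -1.035] F [0.6 0.1 0.2] 0.0002
[[ 0.869  0.001 -0.495]
 [-0.006 -1.    -0.012]
 [-0.495  0.013 -0.869]]
tool delta cm [-0.01 -0.09  0.18]
turn units [ 0.11 -0.06 -0.06]
```

View pics/two2.png

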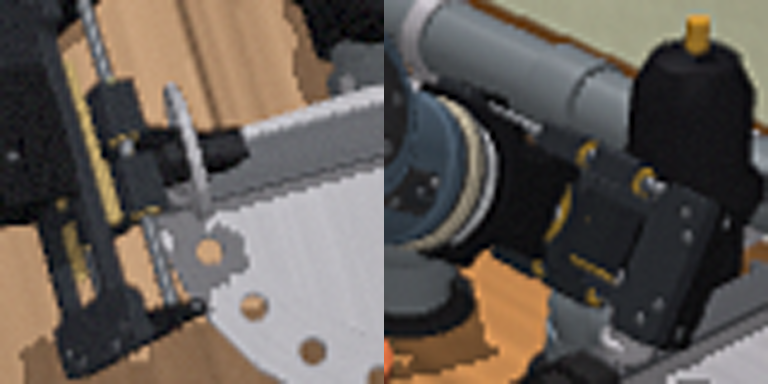

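Call:
{"name": "send_rows", "arguments": {"steps": [[[-0.4, -0.1, -0.7, 0, 0, 0], [-0.15, 0, -0.25, 0, 0, 0], [0, 0, 0, 0, 0, 0]]]}}

```text
time: 6.65
position: [0.5852, -0.2373, 0.2435]
tool_rot: [0.966, -0.001, -0.257, 0.005]
ft_force: [0.9, 0.2, -1.4]
grip_width: 0.0001
```

Call:
{"name": "send_rows", "arguments": {"steps": [[[-0.15, 0, -0.25, 0, 0, 0], [-0.15, 0, -0.25, 0, 0, 0], [0, 0, 0, 0, 0, 0]]]}}

```text
time: 6.9
position: [0.5828, -0.2369, 0.247]
tool_rot: [0.965, -0.002, -0.261, 0.005]
ft_force: [0.1, 0.3, -0.6]
grip_width: 0.0006
```

```bash
python3 st.py .585 -.2385 .259
```

```text
6.9 [ 0.5828 -0.2369  0.247 ] [-0.919  0.485  2.109  1.84   0.789 -0.963] F [ 0.1  0.3 -0.6] 0.0006
[[ 0.864 -0.001 -0.503]
 [-0.005 -1.    -0.008]
 [-0.503  0.01  -0.864]]
tool delta cm [-0.42  0.17 -1.15]
turn units [ 0.08  0.04 -0.05]
```

Call:
{"name": "send_rows", "arguments": {"steps": [[[0.1, 0.1, -0.25, 0, 0, 0], [-0.15, 0, -0.25, 0, 0, 0], [0, 0, 0, 0, 0, 0]]]}}

```text
time: 7.15
position: [0.5819, -0.2367, 0.2474]
tool_rot: [0.964, -0.002, -0.266, 0.003]
ft_force: [-0.2, 0.4, -3.4]
grip_width: 0.0006
```

Call:
{"name": "send_rows", "arguments": {"steps": [[[-0.15, 0, -0.25, 0, 0, 0], [-0.1, 0, -0.25, 0, 0, 0], [0, 0, 0, 0, 0, 0]]]}}

```text
time: 7.4
position: [0.5812, -0.2366, 0.2506]
tool_rot: [0.963, -0.002, -0.269, 0.002]
ft_force: [0.0, -1.1, -6.9]
grip_width: 0.0007
```

```bash
python3 st.py .585 -.2385 .265
cat > look.py <<'E'
from h import *
import sys
o=get_obs();M=R.from_quat(o["tool_rot"]).as_matrix()
for n in("scene","side"):
    p,d=camera(n);X=ptsfrom(n,d)
    hsv=cv2.cvtColor(p,cv2.COLOR_RGB2HSV)
    m=(X[...,2]>.262)&(X[...,2]<.32)&(X[...,0]>.545)&(X[...,0]<.60)&(X[...,1]>-.34)&(X[...,1]<-.18)&(hsv[...,2]>70)
    m2=m.copy()
    if m.sum()>5:
        r=X[m];t=r[r[:,2]>r[:,2].max()-.004]
        print(n,m.sum(),"ring top",r[:,2].max().round(4),"top pts mean",t.mean(0).round(4))
        m2=(X[...,2]>.21)&(X[...,2]<.32)&(abs(X[...,0]-np.median(r[:,0]))<.02)&(X[...,1]>-.34)&(X[...,1]<-.18)&(hsv[...,2]>75);r=X[m2]
        B=np.c_[2*r[:,1:],np.ones(len(r))];s=np.linalg.lstsq(B,(r[:,1:]**2).sum(1),rcond=None)[0];print("  circ",len(r),s[:2].round(4),np.sqrt(s[2]+(s[:2]**2).sum()).round(4))
    if len(sys.argv)>1:
        x,y=dict(scene=(220,190),side=(240,130))[n]
        globals()[n]=cv2.resize(p[y:y+80,x:x+80,::-1],None,fx=4.8,fy=4.8,interpolation=cv2.INTER_CUBIC)
if len(sys.argv)>1: cv2.imwrite(sys.argv[1],np.hstack([scene,side]))
E
python3 look.py pics/l1.png
```

```text
7.4 [ 0.5812 -0.2366  0.2506] [-0.917  0.465  2.101  1.799  0.766 -0.908] F [ 0.  -1.1 -6.9] 0.0007
[[ 0.855 -0.003 -0.519]
 [-0.005 -1.    -0.003]
 [-0.519  0.006 -0.855]]
tool delta cm [-0.42  0.2  -1.42]
turn units [ 0.03  0.21 -0.05]
scene 89 ring top 0.2871 top pts mean [ 0.5611 -0.2361  0.285 ]
  circ 118 [-0.2378  0.252 ] 0.0329
```

View pics/l1.png

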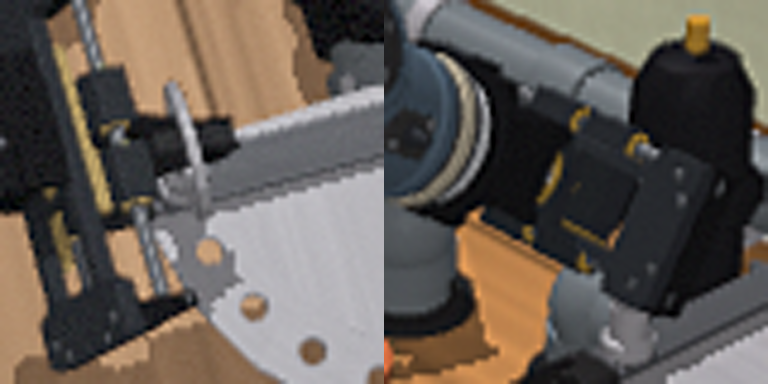

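Call:
{"name": "send_rows", "arguments": {"steps": [[[0, 0.15, -0.4, 0, 0.1, 0], [-0.1, 0, -0.4, 0, 0.1, 0], [-0.1, 0, -0.4, 0, 0, 0], [0, 0, 0, 0, 0, 0]]]}}

```text
time: 7.83
position: [0.5813, -0.2366, 0.2564]
tool_rot: [0.964, -0.003, -0.266, 0.0]
ft_force: [1.3, -0.3, -8.7]
grip_width: 0.0007
```

```bash
python3 st.py .585 -.2385 .265; python3 look.py
```

```text
7.8333 [ 0.5813 -0.2366  0.2564] [-0.918  0.455  2.099  1.792  0.769 -0.891] F [ 1.3 -0.3 -8.7] 0.0007
[[ 0.858 -0.005 -0.513]
 [-0.005 -1.     0.001]
 [-0.513  0.002 -0.858]]
tool delta cm [-0.12  0.19 -0.93]
turn units [-0.01  0.15 -0.05]
scene 102 ring top 0.2943 top pts mean [ 0.5601 -0.2353  0.2921]
  circ 122 [-0.2377  0.2578] 0.0328
```

Call:
{"name": "send_rows", "arguments": {"steps": [[[-0.1, 0.1, -0.5, 0, 0.1, 0], [-0.1, 0.1, -0.5, 0, 0, 0], [-0.1, 0, -0.4, 0, 0, 0], [0, 0, 0, 0, 0, 0]]]}}

```text
time: 8.27
position: [0.581, -0.2364, 0.2634]
tool_rot: [0.963, -0.003, -0.27, -0.002]
ft_force: [0.8, -3.1, -10.5]
grip_width: 0.0003
```

```bash
python3 st.py .585 -.2385 .265; python3 look.py
```

```text
8.2667 [ 0.581  -0.2364  0.2634] [-0.917  0.435  2.09   1.756  0.758 -0.841] F [  0.8  -3.1 -10.5] 0.0003
[[ 0.855 -0.006 -0.519]
 [-0.004 -1.     0.005]
 [-0.519 -0.002 -0.855]]
tool delta cm [ 0.26  0.21 -0.35]
turn units [-0.05  0.21 -0.04]
scene 105 ring top 0.3009 top pts mean [ 0.5581 -0.2345  0.2989]
  circ 128 [-0.2377  0.2638] 0.0332
```

Call:
{"name": "send_rows", "arguments": {"steps": [[[0, 0.1, -0.4, 0, 0.1, 0], [-0.1, 0.1, -0.3, 0, 0, 0], [0, 0, 0, 0, 0, 0]]]}}

```text
time: 8.62
position: [0.581, -0.2363, 0.2656]
tool_rot: [0.963, -0.001, -0.269, -0.003]
ft_force: [1.2, -2.3, -11.0]
grip_width: 0.0002
```

```bash
python3 st.py .585 -.2385 .266; python3 look.py
```

```text
8.6167 [ 0.581  -0.2363  0.2656] [-0.919  0.431  2.088  1.745  0.761 -0.828] F [  1.2  -2.3 -11. ] 0.0002
[[ 0.855 -0.005 -0.518]
 [-0.001 -1.     0.007]
 [-0.518 -0.005 -0.855]]
tool delta cm [ 0.32  0.22 -0.24]
turn units [-0.07  0.2  -0.01]
scene 111 ring top 0.3012 top pts mean [ 0.5604 -0.2361  0.2993]
  circ 132 [-0.2374  0.2659] 0.0335
```

Call:
{"name": "send_rows", "arguments": {"steps": [[[0, 0.5, -0.1, 0, 0, 0], [0, 0.6, -0.1, 0, 0, 0], [0, 0.6, -0.1, 0, 0, 0], [0, 0, 0, 0, 0, 0]]]}}

```text
time: 9.05
position: [0.5807, -0.2452, 0.2647]
tool_rot: [0.962, 0.008, -0.272, -0.004]
ft_force: [-3.2, -3.6, -10.8]
grip_width: 0.0003
```

```bash
python3 st.py .585 -.277 .266; python3 look.py
```

```text
9.05 [ 0.5807 -0.2452  0.2647] [-0.94   0.437  2.065  1.686  0.779 -0.788] F [ -3.2  -3.6 -10.8] 0.0003
[[ 0.852  0.012 -0.523]
 [ 0.017 -1.     0.003]
 [-0.523 -0.012 -0.852]]
tool delta cm [ 0.25  3.18 -0.34]
turn units [-0.04  0.26  0.16]
scene 111 ring top 0.3015 top pts mean [ 0.5609 -0.2453  0.2989]
  circ 132 [-0.2472  0.2651] 0.033
```

Call:
{"name": "send_rows", "arguments": {"steps": [[[0.1, 0.6, -0.15, 0, 0, 0], [0.1, 0.6, -0.15, 0, 0.1, 0], [0, 0.6, -0.15, 0, 0, 0], [0, 0.6, -0.15, 0, 0, 0], [0, 0.6, -0.15, 0, 0, 0], [0, 0, 0, 0, 0, 0]]]}}

```text
time: 9.65
position: [0.5815, -0.2621, 0.2635]
tool_rot: [0.962, 0.021, -0.273, -0.006]
ft_force: [-3.1, -3.7, -11.0]
grip_width: 0.0004
```

```bash
python3 st.py .586 -.277 .266; python3 look.py
```

```text
9.65 [ 0.5815 -0.2621  0.2635] [-0.973  0.453  2.025  1.605  0.815 -0.735] F [ -3.1  -3.7 -11. ] 0.0004
[[ 0.85   0.037 -0.526]
 [ 0.044 -0.999  0.   ]
 [-0.525 -0.023 -0.851]]
tool delta cm [ 0.19  1.5  -0.44]
turn units [-0.01  0.29  0.42]
scene 110 ring top 0.3028 top pts mean [ 0.5556 -0.2582  0.3009]
  circ 143 [-0.2645  0.2643] 0.0327
```

Call:
{"name": "send_rows", "arguments": {"steps": [[[0.1, 0.6, -0.25, 0, 0.1, 0], [0.1, 0.6, -0.2, 0, 0.1, 0], [0, 0.5, -0.2, 0, 0, 0], [0, 0, 0, 0, 0, 0]]]}}

```text
time: 10.08
position: [0.5833, -0.2725, 0.2636]
tool_rot: [0.963, 0.027, -0.268, -0.007]
ft_force: [-2.2, -3.2, -11.8]
grip_width: 0.0008
```

```bash
python3 st.py .586 -.277 .266; python3 look.py pics/l2.png
```

```text
10.0833 [ 0.5833 -0.2725  0.2636] [-0.991  0.468  2.005  1.587  0.842 -0.729] F [ -2.2  -3.2 -11.8] 0.0008
[[ 0.855  0.047 -0.516]
 [ 0.055 -0.998  0.   ]
 [-0.515 -0.029 -0.857]]
tool delta cm [ 0.08  0.46 -0.35]
turn units [-0.    0.18  0.53]
scene 105 ring top 0.3025 top pts mean [ 0.5619 -0.2786  0.2998]
  circ 138 [-0.275   0.2635] 0.033
```

View pics/l2.png

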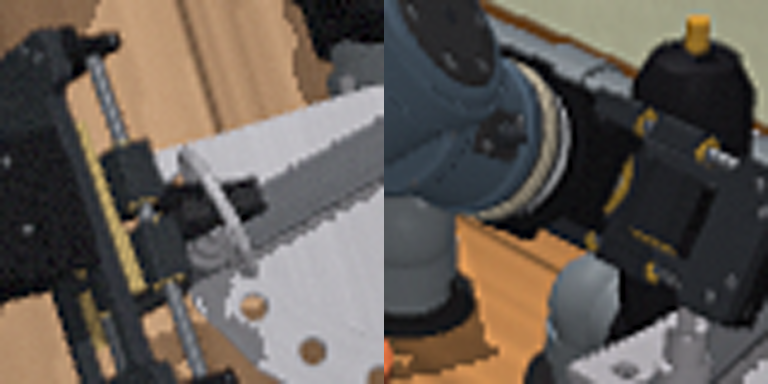

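```bash
cat > lev.py <<'E'
from h import *
def ang(X,tag):
    # lever top points: bar z 172 (threshold between plate 160 and bar 172)
    m=(X[...,2]>.1665)&(X[...,2]<.178)&(np.hypot(X[...,0]-.711,X[...,1]+.241)<.135)&(np.hypot(X[...,0]-.711,X[...,1]+.241)>.04)&(X[...,0]<.69)&(X[...,1]>-.33)&(X[...,1]<-.2)
    r=X[m][:,:2];c=np.median(r,0)
    u,s,v=np.linalg.svd(r-r.mean(0));a=np.arctan2(v[0][1],v[0][0]);a=(a+np.pi/2)%np.pi-np.pi/2
    # stem-based angle
    d=np.array([.711,-.241])-r; b=np.median(np.arctan2(d[:,1],d[:,0]))
    print(tag,len(r),"pca",a.round(4),"stem",b.round(4))
ang(ptsfrom("scene",np.load("pics/scene0d.npy")),"init")
ang(ptsfrom("side",np.load("pics/side0d.npy")),"init side")
for n in("scene","side"):
    p,d=camera(n);ang(ptsfrom(n,d),n)
E
python3 lev.py
```

```text
init 401 pca -0.022 stem -0.0256
init side 223 pca 0.0135 stem 0.0062
scene 342 pca 0.3016 stem 0.2395
side 140 pca 0.1931 stem 0.3145
```

Run:
```python
from h import *
c=camera_params("scene");K=c["intrinsics"];Rm=R.from_quat(c["attitude"]).as_matrix()
H=[]
for zx,zy in [(175,369),(211,415),(260,453),(316,476),(377,484),(437,476)]:
    u,v=220+zx/4-.4,150+zy/4-.4
    r=Rm@np.array([(u-K[0,2])/K[0,0],(v-K[1,2])/K[1,1],1]);P=c["position"]+r*(.157-c["position"][2])/r[2];H.append(P[:2])
H=np.array(H);print(H.round(4))
# fit stem + angle with r=.15, 15deg spacing
from scipy.optimize import least_squares
k=np.arange(1,7)*np.radians(15)
f=lambda p:(H-np.c_[p[0]-.15*np.cos(k+p[2]),p[1]-.15*np.sin(k+p[2])]).ravel()
s=least_squares(f,[.711,-.241,0]);print(s.x.round(4),np.abs(s.fun).max().round(4))
p=s.x
for a in(0,.262): print(a,(p[0]-.15*np.cos(a+p[2])).round(4),(p[1]-.15*np.sin(a+p[2])).round(4))
```

```text
[[ 0.5671 -0.2761]
 [ 0.5811 -0.3116]
 [ 0.6046 -0.3439]
 [ 0.6351 -0.3679]
 [ 0.6716 -0.3836]
 [ 0.7107 -0.3895]]
[ 0.7125 -0.2393 -0.016 ] 0.0007
0 0.5625 -0.2369
0.262 0.567 -0.2758
```

Call:
{"name": "send_rows", "arguments": {"steps": [[[0, 0.25, -0.15, 0, 0, 0], [0, 0.1, 0, 0, 0, 0], [0, 0, 0, 0, 0, 0]]]}}

```text
time: 10.53
position: [0.5835, -0.2735, 0.264]
tool_rot: [0.963, 0.029, -0.269, -0.007]
ft_force: [-4.6, -2.4, -12.4]
grip_width: 0.0004
```

```bash
python3 st.py .586 -.277 .266; python3 look.py; python3 look.py;python3 lev.py
```

```text
10.5333 [ 0.5835 -0.2735  0.264 ] [-0.993  0.468  2.     1.574  0.845 -0.719] F [ -4.6  -2.4 -12.4] 0.0004
[[ 0.854  0.052 -0.518]
 [ 0.06  -0.998 -0.002]
 [-0.517 -0.03  -0.856]]
tool delta cm [ 0.09  0.36 -0.3 ]
turn units [0.01 0.2  0.57]
scene 105 ring top 0.3018 top pts mean [ 0.5623 -0.2732  0.2994]
  circ 136 [-0.276   0.2643] 0.0326
scene 105 ring top 0.3025 top pts mean [ 0.5598 -0.2704  0.3002]
  circ 137 [-0.2761  0.2647] 0.0322
init 401 pca -0.022 stem -0.0256
init side 223 pca 0.0135 stem 0.0062
scene 343 pca 0.3256 stem 0.2449
side 134 pca 0.1966 stem 0.3263
```

Call:
{"name": "send_rows", "arguments": {"steps": [[[0.15, 0, 0.25, 0, 0, 0], [0.15, 0, 0.25, 0, 0, 0], [0.15, 0, 0.25, 0, 0, 0], [0, 0, 0, 0, 0, 0]]]}}

```text
time: 11.17
position: [0.5838, -0.2736, 0.2567]
tool_rot: [0.963, 0.028, -0.267, -0.007]
ft_force: [-7.5, -1.1, -9.2]
grip_width: 0.0006
```

```bash
python3 st.py .586 -.277 .266; python3 look.py; python3 look.py
```

```text
11.1667 [ 0.5838 -0.2736  0.2567] [-0.993  0.485  2.007  1.6    0.847 -0.755] F [-7.5 -1.1 -9.2] 0.0006
[[ 0.856  0.051 -0.515]
 [ 0.058 -0.998 -0.002]
 [-0.514 -0.028 -0.857]]
tool delta cm [-0.31  0.33 -0.91]
turn units [0.01 0.16 0.56]
scene 105 ring top 0.2943 top pts mean [ 0.5622 -0.2748  0.2918]
  circ 143 [-0.2763  0.2575] 0.0324
scene 104 ring top 0.2946 top pts mean [ 0.5622 -0.2743  0.2921]
  circ 140 [-0.2761  0.2579] 0.0324
```

Call:
{"name": "send_rows", "arguments": {"steps": [[[0.05, 0, 0.3, 0, 0, 0], [0.05, 0, 0.3, 0, 0, 0], [0.1, 0, 0.3, 0, 0, 0], [0.1, 0, 0.3, 0, 0, 0], [0, 0, 0, 0, 0, 0]]]}}

```text
time: 11.78
position: [0.5838, -0.274, 0.2504]
tool_rot: [0.965, 0.029, -0.26, -0.005]
ft_force: [-4.6, -0.1, -7.6]
grip_width: 0.0002
```

```bash
python3 st.py .586 -.277 .24; python3 look.py; python3 look.py
```

```text
11.7833 [ 0.5838 -0.274   0.2504] [-0.999  0.505  2.018  1.636  0.863 -0.81 ] F [-4.6 -0.1 -7.6] 0.0002
[[ 0.863  0.054 -0.501]
 [ 0.059 -0.998 -0.005]
 [-0.501 -0.025 -0.865]]
tool delta cm [0.69 0.34 0.79]
turn units [0.05 0.02 0.57]
scene 97 ring top 0.287 top pts mean [ 0.5646 -0.2727  0.2848]
  circ 141 [-0.2759  0.251 ] 0.0322
scene 94 ring top 0.2869 top pts mean [ 0.5635 -0.2738  0.2844]
  circ 140 [-0.2758  0.2508] 0.0322
```

Nearly home: the ring top is back to its original 0.287. I'll lower the finger to the middle of the ring until it is free.

Call:
{"name": "send_rows", "arguments": {"steps": [[[0.1, 0, 0.3, 0, 0, 0], [0.1, 0, 0.3, 0, 0, 0], [0.15, 0, 0.3, 0, 0, 0], [0.15, 0, 0.3, 0, 0, 0], [0.15, 0, 0.3, 0, 0, 0], [0, 0, 0, 0, 0, 0]]]}}

```text
time: 12.48
position: [0.5875, -0.277, 0.2432]
tool_rot: [0.968, 0.028, -0.248, -0.003]
ft_force: [0.2, -0.9, 0.0]
grip_width: 0.0005
```

```bash
python3 st.py .586 -.277 .233; python3 look.py; python3 look.py pics/l3.png
```

```text
12.4833 [ 0.5875 -0.277   0.2432] [-1.001  0.536  2.024  1.69   0.884 -0.878] F [ 0.2 -0.9  0. ] 0.0005
[[ 0.876  0.054 -0.48 ]
 [ 0.056 -0.998 -0.009]
 [-0.48  -0.019 -0.877]]
tool delta cm [0.35 0.01 0.97]
turn units [ 0.09 -0.22  0.53]
scene 93 ring top 0.2862 top pts mean [ 0.5666 -0.2778  0.2834]
  circ 141 [-0.2757  0.2494] 0.0319
scene 91 ring top 0.2848 top pts mean [ 0.5666 -0.2748  0.2824]
  circ 140 [-0.276   0.2494] 0.0317
```

View pics/l3.png

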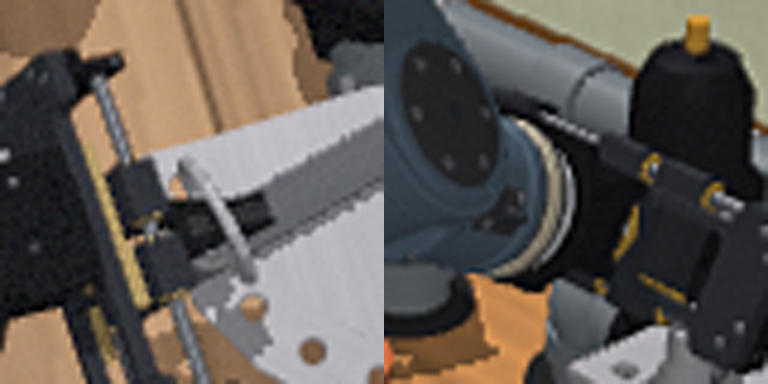

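Call:
{"name": "send_rows", "arguments": {"steps": [[[0.1, 0, 0.4, 0, 0, 0], [0, 0, 0.3, 0, 0, 0], [0, 0, 0, 0, 0, 0]]]}}

```text
time: 12.93
position: [0.5848, -0.2768, 0.2367]
tool_rot: [0.968, 0.028, -0.248, -0.002]
ft_force: [0.2, 0.2, 0.2]
grip_width: 0.0008
```

```bash
python3 st.py .50 -.287 .285; python3 look.py
```

```text
12.9333 [ 0.5848 -0.2768  0.2367] [-1.007  0.549  2.033  1.703  0.889 -0.908] F [0.2 0.2 0.2] 0.0008
[[ 0.876  0.054 -0.48 ]
 [ 0.056 -0.998 -0.01 ]
 [-0.48  -0.018 -0.877]]
tool delta cm [-9.8   0.48 -0.16]
turn units [ 0.11 -0.22  0.53]
scene 81 ring top 0.2864 top pts mean [ 0.5659 -0.2739  0.2837]
  circ 136 [-0.2757  0.2497] 0.0319
```

Call:
{"name": "send_rows", "arguments": {"steps": [[[-1, 0, 0, 0, 0, 0], [-1, 0, 0, 0, 0, 0], [-1, 0, 0, 0, 0, 0], [0, 0, 0, 0, 0, 0]]]}}

```text
time: 13.37
position: [0.5564, -0.278, 0.2526]
tool_rot: [0.968, 0.029, -0.247, -0.002]
ft_force: [-0.7, 0.4, 0.5]
grip_width: 0.0006
```

```bash
python3 st.py .50 -.287 .285
```

```text
13.3667 [ 0.5564 -0.278   0.2526] [-1.069  0.5    2.07   1.638  0.922 -0.888] F [-0.7  0.4  0.5] 0.0006
[[ 0.876  0.055 -0.479]
 [ 0.057 -0.998 -0.011]
 [-0.479 -0.018 -0.878]]
tool delta cm [-6.54  0.53 -0.14]
turn units [ 0.11 -0.22  0.54]
```

Call:
{"name": "send_rows", "arguments": {"steps": [[[-1.5, 0, 0, 0, 0, 0], [-1.5, 0, 0, 0, 0, 0], [-2, 0, 0, 0, 0, 0], [-2, 0, 0, 0, 0, 0], [0, 0, 0, 0, 0, 0]]]}}

```text
time: 13.78
position: [0.4911, -0.2826, 0.2889]
tool_rot: [0.969, 0.028, -0.247, -0.001]
ft_force: [0.3, -0.4, 0.1]
grip_width: 0.0006
```

Call:
{"name": "send_rows", "arguments": {"steps": [[[-2, 0, -2, 0, 0, 0], [-2, 0, -2, 0, 0, 0], [-2, 0, -2, 0, 0, 0], [-2, 0, -2, 0, 0, 0], [0, 0, 0, 0, 0, 0], [0, 0, 0, 0, 0, 0]]]}}

```text
time: 14.28
position: [0.4572, -0.2879, 0.4007]
tool_rot: [0.968, 0.026, -0.249, -0.003]
ft_force: [0.6, -0.6, -0.2]
grip_width: 0.0007
```

```bash
python3 st.py; python3 lev.py; python3 look.py pics/l4.png
python3 - <<'E'
from h import *
for n in("scene","side"):
    p,d=camera(n);cv2.imwrite(f"pics/{n}9.png",p[:,:,::-1])
E
```

```text
14.2833 [ 0.4572 -0.2879  0.4007] [-1.327  0.128  2.022  1.221  1.161 -0.436] F [ 0.6 -0.6 -0.2] 0.0007
[[ 0.875  0.048 -0.482]
 [ 0.051 -0.999 -0.007]
 [-0.481 -0.019 -0.876]]
init 401 pca -0.022 stem -0.0256
init side 223 pca 0.0135 stem 0.0062
scene 390 pca 0.2397 stem 0.2312
side 176 pca 0.2874 stem 0.2937
scene 74 ring top 0.286 top pts mean [ 0.5661 -0.2744  0.2834]
  circ 158 [-0.2756  0.2492] 0.0331
side 76 ring top 0.2837 top pts mean [ 0.5648 -0.277   0.2816]
  circ 211 [-0.276   0.2482] 0.033
```

View pics/l4.png

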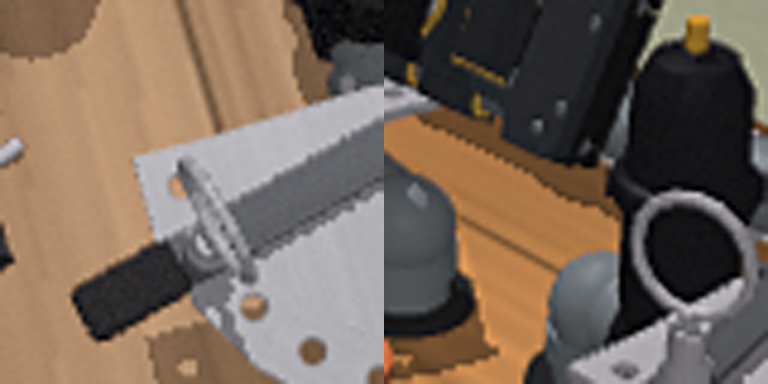

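View pics/side9.png

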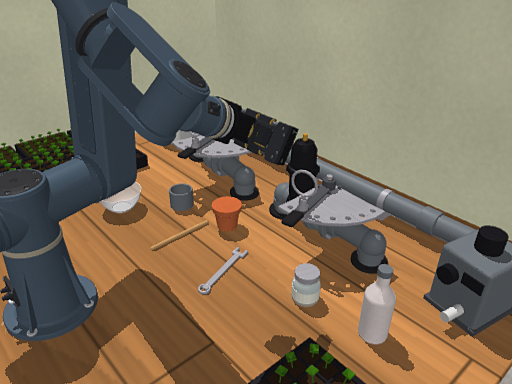

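View pics/scene9.png

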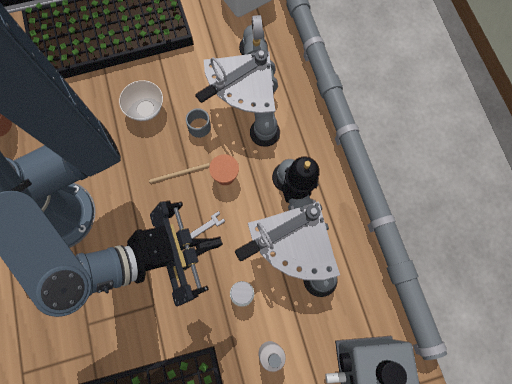

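Run:
```python
from h import *
print(hand_in())
```

```text
the job is handed in; nothing more can be done
None
```

I opened the filter line's valve by one hole and handed the job in after about 14.5 s; no verdict was reported. I went in through the pull ring with the gripper closed and the fingertip angled 30° down. I lifted the pin about 14–15 mm, swung the lever about 39 mm to the right, let the pin down and drew clear.

**Last checks:**
- **Pin:** the ring's top is at 0.286 m (scene camera) and 0.284 m (side camera), against 0.285 m at the start. The pin is home, to within the 1–2 mm the cameras can resolve.
- **Lever:** the scene camera gives a swing of 0.257–0.262 rad, where the target is 0.262. The side camera gives 0.274–0.287 rad from sparser points, which disagrees slightly but is still within tolerance. The ring's centre moved about 37–38 mm, against 38.9 mm expected.
- **Forces:** the wrist force read between moves stayed below about 15 N. It read about zero before I withdrew and after I was clear.
- **Other things:** the gauge line and the loose things look unmoved in the final pictures. I did not measure them again.

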